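Unlock the safety cap of the square preservative jug

ROBOT

A 6-joint arm with a two-finger parallel gripper is mounted at the origin on the work surface. World frame = base frame: x ahead of the robot, y to its left, z up, the work surface at z = 0. Lengths are in mm, angles in rad, forces in N, time in s.
With the tool pointing down it reaches from about 275 to 775 mm from the base axis. Payload 14.6 kg.
Tool frame: the origin (TCP) lies between the finger pads; the fingertips stand 11 mm ahead of it and the grasp point (between the pads) lies 8 mm behind it; x points along the fingers, y is the direction in which the jaws open and shut, and the axes are right-handed (so a half turn about x gives the same grasp; the last joint's range is limited). The gripper opens to 85 mm and grips with 20 to 120 N. Pads are 22 mm wide; open, the fingers measure 114 mm over their backs; the gripper's body (76 mm by 85 mm) begins 54 mm behind the grasp point. The pads swing forward as they close: fully open they stand 13 mm farther back than shut.
Start: joints at [-1.411, 0.263, -0.048, 1.259, 0, 1.415], TCP at [162.548, -499.206, 242.278] pointing down, gripper open.
Joint ranges: [-2.65, 2.65], [-0.89, 1.7], [-1.18, 1.37], [-2.13, 2.11], [-1.35, 1.29], [-3.14, 3.14]. Speed limits (rad/s): [1.89, 1.89, 2.57, 2.79, 3.14, 3.14].

INTERFACE

Orientations are given as a unit quaternion [w, x, y, z].
In Python, from workcell import ctrl, claw, snapshot, finish_job gives the robot as it stands. The module is installed in compiled form; this text tells all that it offers. Calls block until the motion is done:
- ctrl.movep(position, orientation): joint-space move of the TCP to a pose.
- ctrl.move_linear(position, attitude=None, speed=150, stop_force=None): straight line of the TCP; attitude=None keeps the orientation; speed is the mean speed in mm/s. With stop_force (N) it stops when the force on the tool has changed by that much, and returns True; else False.
- ctrl.goto_joints(angles): joint-space move.
- claw.gripper_to(opening, grip_force=None): opening from 0.0 (shut) to 1.0 (fully open); grip_force is the grip in N (None keeps the last); returns when the fingers have stopped.
- ctrl.wait(seconds).
- ctrl.inverse_kinematics(position, orientation): joint angles nearest the present ones, or None.
- ctrl.get_state(): the state.
- snapshot(name): name is "scene" or "top" or "wrist"; returns a dict with "image" (400x640x3 uint8, red, green, blue), "range_z" (400x640 float32, mm along the optical axis (not along the pixel's ray), 0 where there is no reading), "fx", "fy", "cx", "cy" (pixels), "R" (3x3) and "t" (3): a world point X has camera coordinates R X + t; the wrist camera has in their place "tool_from_camera" (4x4, takes a point from camera to tool coordinates, whose origin is the TCP and whose axes are the tool frame's). Camera axes: x right, y down, z forward; pixel columns grow to the right and rows downward; lengths in mm; the calibration is good to about 2 mm. A picture is of the moment at which its call begins: read the wrist's pose just before it.
A pose or a line that the arm cannot do raises ctrl.PlanningError and nothing moves.
- finish_job(): hands the job in, once; it reports no verdict.
The state is a dict: "time_s": time; "joints": joint angles; "joint_vel": joint speeds; "joint_efforts": joint torques, N m; "tcp_pos": TCP position; "tcp_rot": TCP orientation; "contact_force": force on the tool from outside, world axes, zero at the start; "torque": the same for the moment, N m; "grip_width": opening from 0.0 (shut) to 1.0 (fully open).
Only numpy, scipy, OpenCV 4.12 (cv2) and the standard library are available. Lean on these libraries where they do the work, as an engineer would, in place of code of your own. Each camera call takes 0.05 s, during which the arm holds its last target.

TASK

Two jugs stand on the laboratory bench, both with the same push-and-turn safety cap. Unlock the cap of the square jug with the carrying handle: press it down firmly, keep it pressed while you turn it anticlockwise (seen from above) until it comes out of its lock, then let go so that the cap stands popped up. Leave the cap of the round jug locked.

Things in the scene. Friction and masses are not known exactly. Their poses are not given: they have to be found in the camera images.
- jug_cap_bar (a point): Cap to unlock, on the white square jug (110 mm wide, handle to 96 mm from the axis, below 130 mm; bolted fast). Grey disc, 64 mm wide, 22 high, its top (deck) 195 mm above the bench when locked; on it a grip bar 52 mm long, 20 wide, 28 high. Point: centre of the bar's top; x along the bar, z up. Fingers, opened about 45 mm, straddle the bar's 20 mm width and may push on the deck.
- jug_cap (a joint): Turn of that cap, rad, 0 to 1.3 (stop), anticlockwise from above positive. Locked: 0 to 0.17 free play. Sprung: 8 N to start, 11 N at 9 mm down, where the lock clears, bottoms at 18 mm (14 N); 12 to 15 mm is right. Keep it down from 0.17 to 1.0: let up sooner it stays caught down. From 1.0 it is free and the spring lifts it, once let go, to 10 mm above its locked height.
- round_cap_bar (a point): The same cap on the other jug, to be left locked: white round jug, 114 mm diameter, no handle, bolted fast, 0.25 m or more away. Point: centre of the top of its bar, 200 mm above the bench; x along the bar.
- round_cap (a joint): Turn of the round jug's cap, rad, same meaning; it starts locked, within its free play of 0 to 0.17, and must stay so.

How it is judged:
By the outcome, as a careful person would: the job done as asked, in the order asked, and still so for the second after the job is handed in, with the robot touching nothing.
It also fails if it takes over 37 s, if anything falls off the work surface, if the arm or the gripper's body presses on something with over 40 N, if the wrist force passes 120 N, or if a joint passes its speed limit or range.

## Working session

There is one attempt and no reset: what is moved stays moved. The work goes in short steps, each a Python script; the robot and the scene stay as the last script left them, time stands still between calls to the robot, and variables do not carry over. Pictures are saved under pics/ and viewed, and the job is handed in when it is done.

```bash
mkdir -p pics
python3 - <<'E'
from workcell import ctrl,snapshot
import cv2,pickle
s=ctrl.get_state();print(s)
d={}
for n in("scene","top","wrist"):
    d[n]=snapshot(n);cv2.imwrite(f"pics/{n}0.png",d[n]["image"][:,:,::-1])
    print(n,{k:v for k,v in d[n].items() if k not in("image","range_z")})
pickle.dump(d,open("d0.pkl","wb"))
E
```

```text
{'time_s': 0.0, 'joints': array([-1.41126303e+00,  2.63521715e-01, -4.88825124e-02,  1.25936808e+00,
       -2.65355484e-05,  1.41551269e+00]), 'joint_vel': array([-0.00145276,  0.00038441,  0.00061444, -0.00074584, -0.00278618,
       -0.00025225]), 'joint_efforts': array([-5.20746908e-03, -6.37611437e+01,  3.84565723e+01,  1.36589861e-02,
       -4.25687285e-04,  6.47878210e-06]), 'tcp_pos': array([ 162.52212172, -498.97330473,  241.84567747]), 'tcp_rot': array([-0.11050047, -0.69835451, -0.11119055,  0.69837474]), 'contact_force': array([-0.25555379,  0.28281877,  0.434319  ]), 'torque': array([ 0.00886467, -0.07660865,  0.02012405]), 'grip_width': 1.0013853585011234}
scene {'fx': 503.34475453845687, 'fy': 503.34475453845687, 'cx': 318.2493136497387, 'cy': 204.25883797362738, 'R': array([[ 0.55945757,  0.82884091,  0.00547461],
       [ 0.60892122, -0.40651538, -0.68114623],
       [-0.56233635,  0.38440602, -0.73212693]]), 't': array([-292.26485193, -174.9090515 , 1335.17947305])}
top {'fx': 491.5814605098421, 'fy': 491.5814605098421, 'cx': 312.36700108165826, 'cy': 197.91902254217203, 'R': array([[ 0.01233584, -0.99981158, -0.01498745],
       [-0.98304168, -0.00938358, -0.18314204],
       [ 0.1829669 ,  0.01699249, -0.98297221]]), 't': array([ 15.96247969, 569.10397509, 972.64141771])}
wrist {'fx': 339.3672024052885, 'fy': 339.3672024052885, 'cx': 315.47816572093336, 'cy': 206.6614842595185, 'tool_from_camera': array([[-1.30059451e-04, -2.94489864e-01,  9.55654594e-01,
        -1.32565242e+02],
       [ 9.99999545e-01, -9.41188693e-04, -1.53937563e-04,
        -2.91500962e-01],
       [ 9.44784350e-04,  9.55654139e-01,  2.94489853e-01,
        -7.50260446e+01],
       [ 0.00000000e+00,  0.00000000e+00,  0.00000000e+00,
         1.00000000e+00]])}
```

View pics/scene0.png

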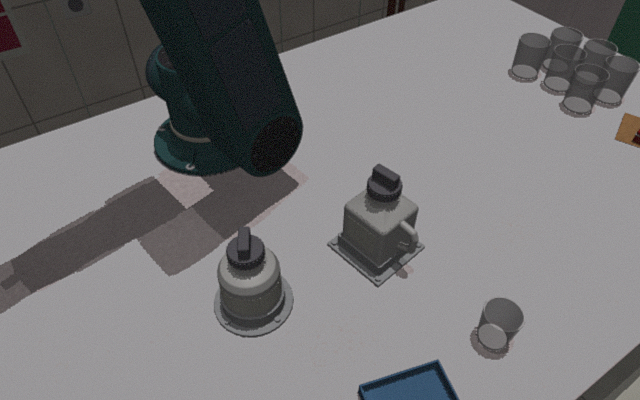

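View pics/top0.png

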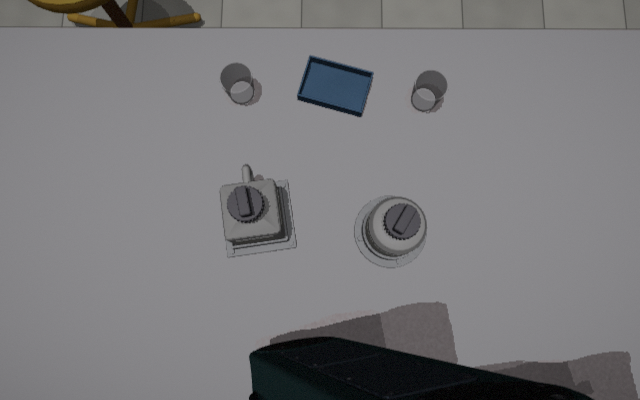

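The square jug with its handle is at top-view pixel (247,205), with its bar running roughly along the image column. The round jug's cap is at (404,221). Next I'll measure the bars from depth.

```bash
cat > h.py <<'E'
import numpy as np,cv2
def cloud(s):
    z=s["range_z"];v,u=np.mgrid[:400,:640];m=z>0
    P=np.stack([(u-s["cx"])/s["fx"]*z,(v-s["cy"])/s["fy"]*z,z],-1)[m]
    return P,np.stack([u[m],v[m]],1)
def world(s):
    P,uv=cloud(s);return (P-s["t"])@s["R"],uv
def rect(P):
    (c,wh,a)=cv2.minAreaRect(P[:,:2].astype(np.float32))
    if wh[0]<wh[1]: wh=wh[::-1];a+=90
    return np.round(c,1),np.round(wh,1),round((a+90)%180-90,1)
E
python3 - <<'E'
import pickle;from h import *
d=pickle.load(open("d0.pkl","rb"))
s=d["top"];W,uv=world(s)
for nm,c in(("sq",(247,205)),("rd",(404,221))):
  for n in("top","scene"):
    W,uv=world(d[n])
    if n=="top":
        k=np.hypot(*(uv-c).T)<45; c0=np.median(W[k&(W[:,2]>150)],0)[:2]
    k=np.hypot(*(W[:,:2]-c0).T)<60
    Q=W[k];print(nm,n,k.sum(),np.histogram(Q[:,2],np.arange(130,245,5)))
    for lo in(205,185):
        b=Q[Q[:,2]>(212 if nm=="sq" else 190)] if lo==205 else Q[(Q[:,2]>(188 if nm=="sq" else 165))&(Q[:,2]<(202 if nm=="sq" else 178))]
        if len(b)>5: print(lo,len(b),b.mean(0).round(1),rect(b))
E
```

```text
sq top 3356 (array([227, 398, 372, 323, 205,  60,   0,   0,   6,  22,  19,  23, 332,
       304,  12,  16,  11,  29, 292,  26,   0,   0]), array([130, 135, 140, 145, 150, 155, 160, 165, 170, 175, 180, 185, 190,
       195, 200, 205, 210, 215, 220, 225, 230, 235, 240]))
205 355 [532.1 140.4 222.3] (array([533.1, 141. ]), array([52.8, 20.5]), 12.5)
185 651 [530.3 138.8 194.8] (array([532.9, 141.1]), array([65.9, 65.3]), 2.0)
sq scene 3463 (array([148, 242, 263, 251, 235, 189,  45,  19,   3,  56,  62,  65, 160,
       228,  55,  58,  59,  48, 207,  23,   0,   0]), array([130, 135, 140, 145, 150, 155, 160, 165, 170, 175, 180, 185, 190,
       195, 200, 205, 210, 215, 220, 225, 230, 235, 240]))
205 318 [536.8 139.2 221.3] (array([534. , 141.2]), array([53. , 22.5]), 13.4)
185 446 [543.2 129.1 195. ] (array([539.1, 136.4]), array([66.8, 53.2]), 44.9)
rd top 3218 (array([171,   4,   0,   1,  12,  23,  24, 118, 509,  24,   8,  10,  11,
       216, 115,   0,   0,   0,   0,   0,   0,   0]), array([130, 135, 140, 145, 150, 155, 160, 165, 170, 175, 180, 185, 190,
       195, 200, 205, 210, 215, 220, 225, 230, 235, 240]))
205 342 [ 506.7 -143.8  199.2] (array([ 507.4, -144.4]), array([52.2, 20.1]), -30.5)
185 646 [ 505.2 -142.2  171.5] (array([ 506.7, -144.2]), array([65.5, 64.6]), 52.8)
rd scene 3482 (array([381,  67,  22,   1,  31,  73,  64,  97, 525,  47,  24,  40,  27,
       100, 202,   0,   0,   0,   0,   0,   0,   0]), array([130, 135, 140, 145, 150, 155, 160, 165, 170, 175, 180, 185, 190,
       195, 200, 205, 210, 215, 220, 225, 230, 235, 240]))
205 329 [ 512.1 -145.8  199.8] (array([ 509.7, -145. ]), array([51.4, 20.3]), -30.9)
185 655 [ 515.  -146.5  172.1] (array([ 510.3, -145.3]), array([65.5, 61.9]), 60.5)
```

Both views agree on the square jug's bar: centre about (533.5, 141) and yaw about 12.7°. Now I'll check joint feasibility, including the turn.

```bash
cat >> h.py <<'E'
from scipy.spatial.transform import Rotation as Rn
def quat(psi,flip=False):
    y=np.array([-np.sin(psi),np.cos(psi),0])*(-1 if flip else 1);x=np.array([0,0,-1.])
    q=Rn.from_matrix(np.stack([x,y,np.cross(x,y)],1)).as_quat();return q[[3,0,1,2]]
C=np.array([533.4,141.1]);PSI=np.deg2rad(12.8)
E
python3 - <<'E'
from h import *
from workcell import ctrl,claw
for f in(0,1):
  for a in(0,1.15):
    print(f,a,ctrl.inverse_kinematics([*C,195],quat(PSI+a,f)))
print(Rn.from_quat(ctrl.get_state()["tcp_rot"][[1,2,3,0]]).as_matrix().round(2))
E
```

```text
0 0 [ 0.1109006   0.3267757  -0.08506317  1.15895746  0.         -0.11250154]
0 1.15 [ 0.1109006   0.3267757  -0.08506317  1.15895746  0.         -1.26250154]
1 0 [ 0.1109006   0.3267757  -0.08506317  1.15895746  0.          3.02909111]
1 1.15 [ 0.1109006   0.3267757  -0.08506317  1.15895746  0.          1.87909111]
[[-0.    0.31 -0.95]
 [ 0.   -0.95 -0.31]
 [-1.   -0.   -0.  ]]
```

Run:
```python
from h import *
from workcell import ctrl,claw,snapshot
p=ctrl.get_state()["tcp_pos"]
ctrl.move_linear([p[0],p[1],320],speed=200)
ctrl.movep([*C,320],quat(PSI))
claw.gripper_to(0.53,40)
s=ctrl.get_state();w=snapshot("wrist")
cv2.imwrite("pics/w1.png",w["image"][:,:,::-1])
P,uv=cloud(w);T=w["tool_from_camera"]
P=P@T[:3,:3].T+T[:3,3]
R=Rn.from_quat(s["tcp_rot"][[1,2,3,0]]).as_matrix();W=P@R.T+s["tcp_pos"]
k=(np.hypot(*(W[:,:2]-C).T)<50)
for lo,hi in((213,232),(188,201)):
    b=W[k&(W[:,2]>lo)&(W[:,2]<hi)];print(len(b),np.median(b,0),rect(b))
print(s["time_s"],s["tcp_pos"],s["joints"],s["grip_width"],s["contact_force"])
```

```text
1979 [528.96267365 141.02211954 223.83193274] (array([531.1, 141.3]), array([51.6, 19.9]), 13.1)
3279 [527.15988194 135.32395958 195.96921655] (array([530. , 141.2]), array([66.8, 63.7]), -77.2)
3.7833 [533.40636812 141.05363126 320.00996088] [ 1.10828000e-01  3.02181448e-01  2.16987448e-01  1.48559065e+00
 -2.61131635e-05 -1.12533674e-01] 0.530742857134952 [-0.38204001  0.03044162 -0.68934791]
```

View pics/w1.png

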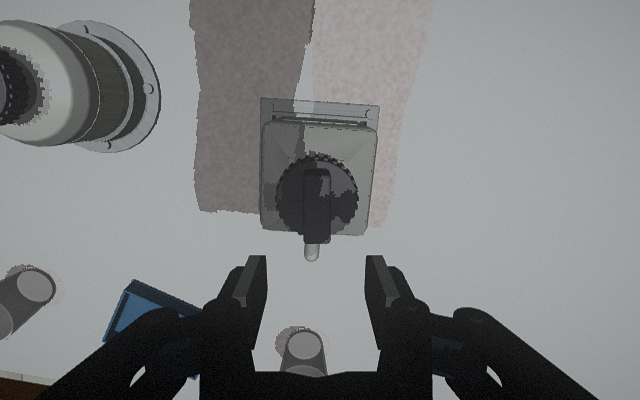

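The wrist view shows the bar (about (317,205)) lined up midway between the fingers (266 and 366), and the measured position is within 2.5 mm of the other views. Next I'll descend with a force guard and grip the bar.

Run:
```python
from h import *
from workcell import ctrl,claw,snapshot
C=[532.7,141.2]
f=lambda:[np.round(ctrl.get_state()[k],2) for k in("time_s","tcp_pos","contact_force","torque","grip_width")]
q=quat(np.deg2rad(13))
print(ctrl.move_linear([*C,235],q,speed=90))
print(ctrl.move_linear([*C,208],speed=40,stop_force=6));print(f())
claw.gripper_to(0.0,50);print(f())
s=snapshot("scene");cv2.imwrite("pics/s2.png",cv2.resize(s["image"][130:300,280:480,::-1],None,fx=3,fy=3))
```

```text
False
False
[np.float64(5.75), array([532.79, 141.2 , 208.17]), array([-0.7 ,  0.56,  0.03]), array([ 0.01, -0.04, -0.02]), np.float64(0.53)]
[np.float64(6.09), array([532.76, 141.53, 208.4 ]), array([-1.81,  3.63,  4.6 ]), array([ 0.76,  0.34, -0.03]), np.float64(0.22)]
```

View pics/s2.png

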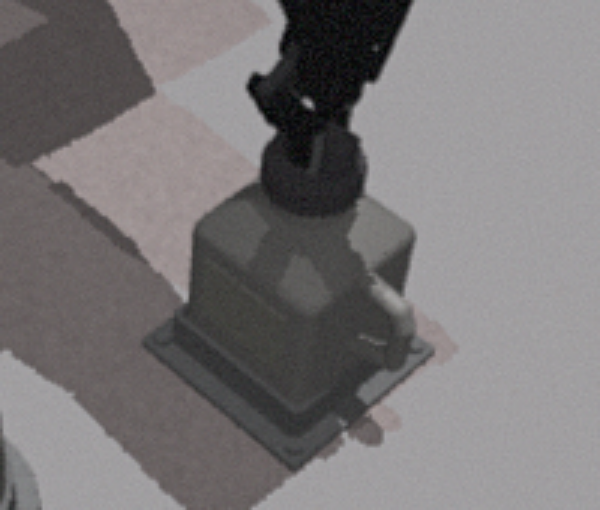

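The fingers hold the bar, with width 0.22 ≈ 19 mm. Now I'll press down 14 mm.

Run:
```python
from h import *
from workcell import ctrl,claw,snapshot
C=[532.7,141.2]
f=lambda:print([np.round(ctrl.get_state()[k],2) for k in("time_s","tcp_pos","contact_force","torque","grip_width")])
for z in(204,199,194.3):
    ctrl.move_linear([*C,z],speed=25);ctrl.wait(.1);f()
```

```text
[np.float64(6.55), array([532.78, 141.53, 204.6 ]), array([-2.37,  3.35,  8.45]), array([0.73, 0.6 , 0.04]), np.float64(0.22)]
[np.float64(7.0), array([532.81, 141.53, 199.73]), array([-3.26,  4.03, 10.31]), array([ 0.75,  0.7 , -0.02]), np.float64(0.22)]
[np.float64(7.44), array([532.82, 141.51, 195.14]), array([-4.44,  3.76, 12.17]), array([ 0.69,  0.85, -0.  ]), np.float64(0.22)]
```

12.2 N matches about 12.5–13 mm of travel, which is in the right band. Next I'll go slightly deeper to about 13.5 mm, then turn with joint 6.

Run:
```python
from h import *
from workcell import ctrl,claw,snapshot
C=[532.7,141.2]
def f():
    s=ctrl.get_state();print([np.round(s[k],2) for k in("time_s","tcp_pos","contact_force","torque","grip_width")],s["joints"][5].round(3))
ctrl.move_linear([*C,193.6],speed=25);f()
q=np.array(ctrl.inverse_kinematics([*C,193.6],quat(np.deg2rad(13))))
for i in range(1,8):
    g=q.copy();g[5]-=0.16*i;ctrl.goto_joints(g);f()
    s=ctrl.get_state()
    if abs(s["torque"][2])>3 or not 193<s["tcp_pos"][2]<196: print("STOP");break
s=snapshot("scene");cv2.imwrite("pics/s3.png",cv2.resize(s["image"][130:300,280:480,::-1],None,fx=3,fy=3))
```

```text
[np.float64(7.69), array([532.78, 141.5 , 194.43]), array([-3.24,  4.07, 11.98]), array([0.62, 0.81, 0.01]), np.float64(0.22)] -0.116
[np.float64(7.97), array([532.75, 141.62, 194.44]), array([-3.88,  4.49, 12.75]), array([0.84, 0.85, 0.02]), np.float64(0.23)] -0.277
[np.float64(8.24), array([532.75, 141.72, 194.47]), array([-3.96,  5.22, 12.38]), array([0.98, 0.91, 0.03]), np.float64(0.22)] -0.437
[np.float64(8.52), array([532.67, 141.83, 194.43]), array([-5.07,  5.26, 12.26]), array([1.17, 0.95, 0.  ]), np.float64(0.22)] -0.597
[np.float64(8.79), array([532.57, 141.91, 194.42]), array([-5.1 ,  6.24, 12.95]), array([1.38, 1.09, 0.04]), np.float64(0.23)] -0.757
[np.float64(9.07), array([532.48, 141.98, 194.38]), array([-6.09,  7.1 , 12.91]), array([ 1.44,  1.18, -0.  ]), np.float64(0.22)] -0.917
[np.float64(9.34), array([532.35, 142.03, 194.34]), array([-6.28,  7.89, 12.97]), array([1.57, 1.26, 0.03]), np.float64(0.22)] -1.077
[np.float64(9.62), array([532.25, 142.07, 194.3 ]), array([-6.5 ,  8.25, 12.34]), array([1.58, 1.39, 0.02]), np.float64(0.23)] -1.237
```

View pics/s3.png

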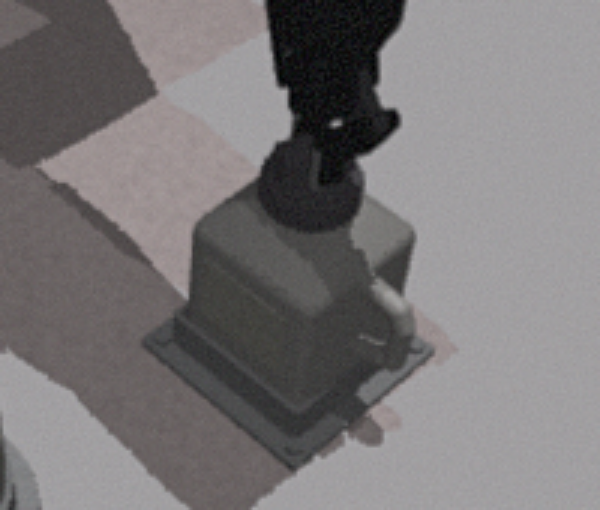

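The cap has turned with the fingers by 1.12 rad, still pressed at about 12.5 N. Next I'll let it up while watching the force, then release.

Run:
```python
from h import *
from workcell import ctrl,claw,snapshot
def f():
    s=ctrl.get_state();print([np.round(s[k],2) for k in("time_s","tcp_pos","contact_force","torque","grip_width")],s["joints"][5].round(3));return s
C=[532.3,141.5]
ok=True
for z in(198,202,207,212):
    ctrl.move_linear([*C,z],speed=30);s=f()
    if s["contact_force"][2]<2: print("caught?");ok=False;break
if ok:
    claw.gripper_to(0.55);f()
    ctrl.move_linear([*C,262],speed=60)
    ctrl.move_linear([*C,330],speed=150);s=f()
    w=snapshot("wrist");P,uv=cloud(w);T=w["tool_from_camera"]
    cv2.imwrite("pics/w4.png",w["image"][:,:,::-1])
    P=P@T[:3,:3].T+T[:3,3];R=Rn.from_quat(s["tcp_rot"][[1,2,3,0]]).as_matrix();W=P@R.T+s["tcp_pos"]
    k=(np.hypot(*(W[:,:2]-C).T)<45)
    for lo,hi in((222,242),(190,214)):
        b=W[k&(W[:,2]>lo)&(W[:,2]<hi)]
        if len(b)>5:print(len(b),np.median(b,0),rect(b))
```

```text
[np.float64(9.97), array([532.22, 142.13, 198.85]), array([-5.08,  6.54, 11.76]), array([1.17, 0.95, 0.05]), np.float64(0.22)] -1.235
[np.float64(10.25), array([532.17, 142.13, 202.71]), array([-4.11,  5.97, 10.2 ]), array([1.24, 0.85, 0.02]), np.float64(0.23)] -1.235
[np.float64(10.57), array([532.19, 142.1 , 207.62]), array([-3.49,  6.32,  8.09]), array([1.2 , 0.78, 0.06]), np.float64(0.22)] -1.235
[np.float64(10.88), array([532.2 , 142.11, 212.49]), array([-1.97,  6.48,  6.61]), array([1.31, 0.6 , 0.02]), np.float64(0.23)] -1.235
[np.float64(11.27), array([532.74, 141.34, 212.28]), array([ 2.14, -0.54,  5.13]), array([-0.16, -0.32,  0.04]), np.float64(0.55)] -1.235
[np.float64(12.85), array([532.22, 141.49, 329.14]), array([ 1.09,  0.01, -0.25]), array([-0.  , -0.03,  0.01]), np.float64(0.56)] -1.235
1979 [531.25225319 138.50045191 233.64531341] (array([531.6, 141. ]), array([51.6, 19.8]), 76.7)
3438 [525.6187267  136.05378317 205.7492885 ] (array([531.4, 139.9]), array([66.9, 63.9]), -12.6)
```

Run:
```python
from h import *
from workcell import ctrl,snapshot,finish_job
s=snapshot("scene");cv2.imwrite("pics/s5.png",s["image"][:,:,::-1]);W,_=world(s)
for c,lo in(((508,-145),190),((532,141),222)):
    b=W[(np.hypot(*(W[:,:2]-c).T)<40)&(W[:,2]>lo)&(W[:,2]<lo+25)];print(np.median(b,0),rect(b))
```

```text
[ 513.2517586  -145.95600635  200.31632155] (array([ 509.2, -144.7]), array([51.2, 20. ]), -30.5)
[536.98318236 139.06501963 232.54007231] (array([533.5, 141.2]), array([52.8, 22.8]), 73.9)
```

View pics/s5.png

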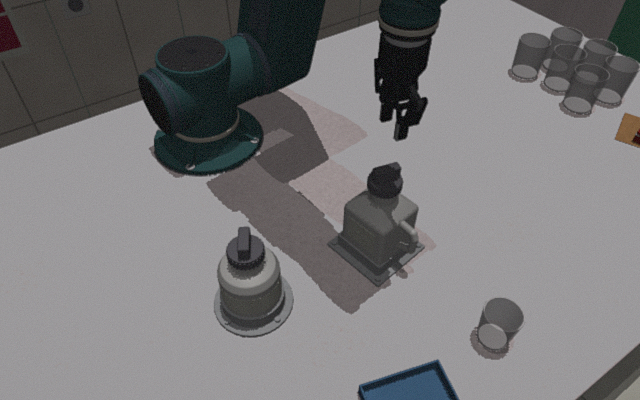

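The square jug's cap (385,180) stands turned and popped up, the gripper is well clear above it, and the round jug's cap (245,245) hasn't changed. I'll hand the job in.

```bash
python3 -c "
from workcell import finish_job;print(finish_job())"
```

```text
the job is handed in; nothing more can be done
None
```

The square jug's cap is unlocked and standing popped up, and the round jug's cap is still locked. The job is handed in, at about 13 s on the robot's clock.

**What I did:** I gripped the cap's bar and pressed it down about 13–14 mm (12–13 N). I kept it down while turning it 1.12 rad anticlockwise. I then let it rise with the spring, opened the fingers and withdrew upward.

**Last checks:**
- **Square jug's cap:** the wrist camera put the bar's top at 233.6 mm, up from 223.8 mm locked, which is the expected 10 mm rise. The bar had turned about 1.11 rad. The scene camera agreed within about 1 mm and 3°.
- **Round jug's cap:** the bar's top was at 200 mm and its angle at -30.5°, the same as at the start (-30.5° to -30.9°).
- **Contact:** the force on the tool was close to zero, with the gripper well clear above the cap.

The only disagreement was between cameras: they differed by about 2–3 mm on the bar's position, slightly over the stated calibration. No check failed.

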